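# Zero the dosing pump's stroke by feel and open it exactly two turns

### The job

The dosing pump's stroke adjuster has no scale, so set it by feel: take the crank by its grip and wind it clockwise (seen from above) until it comes up against its stop, without forcing it, then open it exactly two full turns anticlockwise from there. Let go of the crank and swing the red-ended lock lever clockwise until it is fully home, so that the setting stays. Leave the beaker and the empty vials standing where they are.

Things in the scene. Friction and masses are not known exactly. Their poses are not given: they have to be found in the camera images.
- pump: small dosing pump bolted down on the table: steel base 170 x 110 mm, grey housing 78 x 72 mm with a round top flange at 102 mm, pump cylinder out of its back. Origin on the table top, straight below the crank's axis; z up, x from the window in the housing's front to the cylinder at its back
- crank_axis (a point): point on the crank's upright axis, 168.5 mm above the table, level with the middle of its grip. The crank turns level about it; the hub's top is at 150 mm. Turning drags with about 2.5 N at the grip. It starts somewhere between a third of a turn and one and a quarter turns open from its stop; anticlockwise from above it opens freely for many turns
- grip_centre (a point): middle of the crank's black grip, an upright round handle 22 mm in diameter, 144 to 188 mm above the table, 48 mm from the crank's axis. It spins freely on its pin, so a hand that holds it need not turn. Below it the arm's top is at 143 mm. The arm sits on the screw through a rubber coupling: against the stop it yields 1 mm at the grip for 2.5 N; more than about 20 N harms it
- stroke_mark (a point): front face of the small brass stroke block in the window on the housing's front; it rises 2 mm for each turn that the crank is opened. There is no scale or mark beside it
- lever_tip (a point): middle of the red grip (18 mm thick, 30 mm long) at the end of the lock lever, a steel rod 9 mm thick that sticks out level from its pivot, 110 mm above the table; the point is 73 mm from the pivot
- lock_lever (a joint): angle of the lock lever about its pivot (rad): 0 fully open, grows clockwise seen from above, 1.2 fully home against its stop. It swings with 2 to 5 N at the red grip, rather more towards the end, as the cam clamps; it stays where it is left. When it is home the crank's screw is braked: it takes about 10 N at the crank's grip to turn it
- beaker: empty glass beaker, 68 mm across and 87 mm tall, standing behind the pump; origin under its centre
- vial_c: open empty vial 30 mm across and 67 mm tall, standing farther behind the pump on the right; origin under its centre
- vial_a: open empty vial 30 mm across and 67 mm tall, standing behind the pump on the right; origin under its centre
- vial_b: open empty vial 30 mm across and 67 mm tall, standing in front of the pump on the right; origin under its centre
- lever_pivot (a point): point on the lock lever's upright pivot, fixed to the pump, level with the lever (110 mm above the table), on a bracket 60 mm from the crank's axis at the pump's front right corner. The lever's cam there presses a brass plug against a brake disc on the crank's screw

How it is judged:
On the way, in this order (a step that is already met when the one before it is completed fails the run):
1. the crank is wound clockwise up against its stop (z of stroke_mark in the frame of pump below 0.04401 m), for 0.05 s.
2. the crank is opened two full turns from the stop, within a twelfth of a turn, the lock lever still open (z of stroke_mark in the frame of pump between 0.047826 and 0.04816 m and value of joint lock_lever below 0.7 rad), for 0.2 s.
3. the lock lever is swung fully home with the setting kept (z of stroke_mark in the frame of pump between 0.047826 and 0.04816 m and value of joint lock_lever above 1.1 rad), for 0.2 s.
At the end, for the whole second after the job is handed in: the crank stands two full turns open from its stop, within a twelfth of a turn (30 degrees) either way, and the lock lever is fully home (within 0.1 rad of its stop) (all of step 3); the robot touches nothing.
It fails at once if the crank is forced against its stop (well over 20 N at the grip, winding the rubber coupling up by over 9 mm at the grip) (z of stroke_mark in the frame of pump below 0.04401 m and y of grip_centre in the frame of pump above 0 m and x of grip_centre in the frame of pump above 0.009 m).
It fails at once if the beaker or an empty vial is pushed away by more than 15 mm or tipped (distance of any of beaker, vial_c, vial_a, vial_b from where it was at the start of the episode above 0.015 m or angle between any of beaker, vial_c, vial_a, vial_b's own z axis and vertical above 0.3 rad).
It also fails if it takes over 70 s, if anything falls off the work surface, if the arm or the gripper's body presses on something with over 40 N, if the wrist force passes 120 N, or if a joint passes its speed limit or range.

### The arm

A 6-joint arm with a two-finger parallel gripper is mounted at the origin on a cart in front of the work surface, level with it; the furniture and walls round the work are solid. World frame = base frame: x ahead of the robot, y to its left, z up, the work surface at z = 0. Lengths are in m, angles in rad, forces in N, time in s.
With the tool pointing down it reaches from about 0.375 to 0.75 m from the base axis. Payload 9 kg.
Tool frame: the origin (TCP) lies midway between the tips of the shut fingers; the grasp point (between the pads) lies 19 mm behind it; x points along the fingers, y is the direction in which the jaws open and shut, and the axes are right-handed (so a half turn about x gives the same grasp; the last joint's range is limited). The gripper opens to 85 mm and grips with 20 to 120 N. Pads are 22 mm wide; open, the fingers measure 114 mm over their backs; the gripper's body (76 mm by 85 mm) begins 54 mm behind the grasp point. The pads swing forward as they close: fully open they stand 13 mm farther back than shut.
Start: joints at [0.999, 0.104, 0.097, 1.564, 0, 1.353], TCP at [0.208, 0.563, 0.211] pointing down, gripper open.
Joint ranges: [-2.99, 2.99], [-0.84, 1.86], [-1.1, 1.16], [-1.84, 2.11], [-1.51, 1.56], [-3.14, 3.14]. Speed limits (rad/s): [2.22, 2.22, 2.57, 3.14, 3.14, 3.14].

### API

Orientations are given as a rotation vector (axis times angle).
In Python, from cell import ctrl gives the robot as it stands. The module is installed in compiled form; this text tells all that it offers.
- The arm moves only by the tool drive_tool, never from a script. Its argument "targets" is a list of rows, each a list of 3 entries, a list of its own where there are three numbers: the shift along the tool's x, y, z in m, then the turn about the tool's x in degrees, then the finger opening in m, from 0 to 0.0854. A call has 1 to 5 rows; each row is the pose to reach, as a shift and turn from the pose commanded when the call began, along the tool's axes at that moment; what a row does not reach only later rows make up. A row lasts 1/10 s, in which the tool goes at most 50 mm and 8.59 degrees, less where a joint would pass 70% of its speed; a pose out of reach is approached as far as the arm can. A call with a gripper value outside its range is refused whole. The fingers move at their own pace and stop on an object; the grip force is fixed at half the most. Time passes only in rows, so rows that repeat a pose let the fingers close. It gives the time, the measured TCP pose, the force and the opening at its end, in the units of the state.
- ctrl.state(): the state, without advancing time (a new reading comes with each control period).
- ctrl.read_camera(name): name is "side" or "top"; returns a dict with "frame" (384x512x3 uint8, blue, green, red), "z_map" (384x512 float32, m along the optical axis (not along the pixel's ray), 0 where there is no reading), "K" (3x3 intrinsics, pixels), "T" (4x4, takes a point from camera to world coordinates). Camera axes: x right, y down, z forward; pixel columns grow to the right and rows downward; lengths in m; the calibration is good to about 2 mm. A picture is of the moment at which its call begins.
- ctrl.finish_job(): hands the job in, once; it reports no verdict.
The state is a dict: "time": time; "qpos": joint angles; "dq": joint speeds; "effort": joint torques, N m; "tool_pos": TCP position; "eef_rot": TCP orientation; "wrist_force": force on the tool from outside, world axes, zero at the start; "ft_torque": the same for the moment, N m; "finger_gap": finger opening in m.
Only numpy, scipy, OpenCV 4.12 (cv2) and the standard library are available. Lean on these libraries where they do the work, as an engineer would, in place of code of your own. Each camera call takes 0.05 s, during which the arm holds its last target.

## Working session

There is one attempt and no reset: what is moved stays moved. The work goes in short steps, Python scripts to look and compute and a tool call to move; the robot and the scene stay as the last step left them, time stands still between calls to the robot, and variables do not carry over. Pictures are saved under pics/ and viewed, and the job is handed in when it is done.

Besides the shell and the picture viewer there is one more tool, called by a JSON object that holds its "op" and its "data". drive_tool: Moves the arm, as the interface text tells. Its arguments: {"type":"object","properties":{"targets":{"type":"array"}},"required":["targets"]}

```bash
mkdir -p pics; ls
python3 - <<'E'
from cell import ctrl
import cv2,numpy as np,pickle
s=ctrl.state(); print(s)
for n in("side","top"):
    c=ctrl.read_camera(n); pickle.dump(c,open(f"{n}0.pkl","wb")); cv2.imwrite(f"pics/{n}0.png",c["frame"]); print(n,c["K"],c["T"])
E
```

```text
pics
{'time': 0.0, 'qpos': array([ 9.99291363e-01,  1.04733428e-01,  9.64742503e-02,  1.56393421e+00,
       -3.39718661e-05,  1.35311437e+00]), 'dq': array([-8.90111831e-04, -9.28758534e-04,  1.06873896e-03, -3.49620421e-05,
        4.68376804e-04, -6.03690939e-04]), 'effort': array([ 2.64553229e-03, -5.56937635e+01,  5.03643072e+01,  1.69043918e-02,
       -2.67330161e-04,  5.47680855e-06]), 'tool_pos': array([0.20767405, 0.56251062, 0.21010513]), 'eef_rot': array([ 0.2766213 ,  1.55341445, -0.27867659]), 'wrist_force': array([-0.51402498, -0.50330731, -0.4232896 ]), 'ft_torque': array([-0.01748432,  0.03245804, -0.06076102]), 'finger_gap': 0.0854644251688108}
side [[400.91612007   0.         257.71994695]
 [  0.         400.91612007 194.74256576]
 [  0.           0.           1.        ]] [[ 0.86846791  0.4355552  -0.2367597   0.76191153]
 [ 0.49572949 -0.7668246   0.40771596 -0.09354252]
 [-0.00397036 -0.47145699 -0.88188012  0.86327282]
 [ 0.          0.          0.          1.        ]]
top [[464.49311593   0.         254.48565272]
 [  0.         464.49311593 192.96795894]
 [  0.           0.           1.        ]] [[ 3.32497475e-02 -9.78330076e-01  2.04364177e-01  3.54320948e-01]
 [-9.99423240e-01 -3.39585910e-02  3.84580099e-05  2.60083903e-01]
 [ 6.90229488e-03 -2.04247587e-01 -9.78894929e-01  1.11056837e+00]
 [ 0.00000000e+00  0.00000000e+00  0.00000000e+00  1.00000000e+00]]
```

View pics/side0.png

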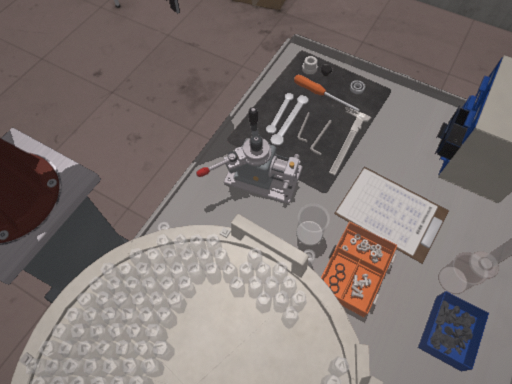

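View pics/top0.png

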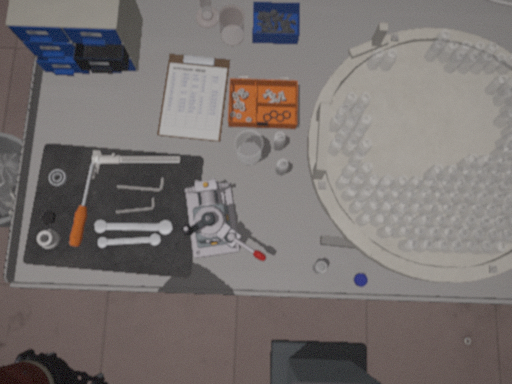

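The top view has the pump at about (212,218), the black grip near (190,230), the red lever end at (260,255) and vials at (279,140), (283,167) and (321,266). The beaker is at (249,148). I'll enlarge both views next.

```bash
cat > h.py <<'E'
import pickle,cv2,numpy as np
def crop(n,src,x0,y0,x1,y1,k,out):
    c=pickle.load(open(src,'rb')); f=c["frame"][y0:y1,x0:x1]
    cv2.imwrite(out,cv2.resize(f,None,fx=k,fy=k,interpolation=cv2.INTER_CUBIC))
def atz(c,u,v,z):
    K,T=c["K"],c["T"]; d=T[:3,:3]@np.linalg.solve(K,[u,v,1.]); o=T[:3,3]
    return o+d*(z-o[2])/d[2]
def pt(c,u,v):
    z=c["z_map"][int(round(v)),int(round(u))]; K,T=c["K"],c["T"]
    return T[:3,:3]@(np.linalg.solve(K,[u,v,1.])*z)+T[:3,3]
def proj(c,p):
    T=c["T"]; q=c["K"]@(T[:3,:3].T@(np.array(p)-T[:3,3])); return q[:2]/q[2]
E
python3 - <<'E'
from h import *
crop(0,'top0.pkl',170,165,290,275,6,'pics/topc.png')
crop(0,'side0.pkl',180,95,310,205,6,'pics/sidec.png')
E
```

```text
(no output)
```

View pics/topc.png

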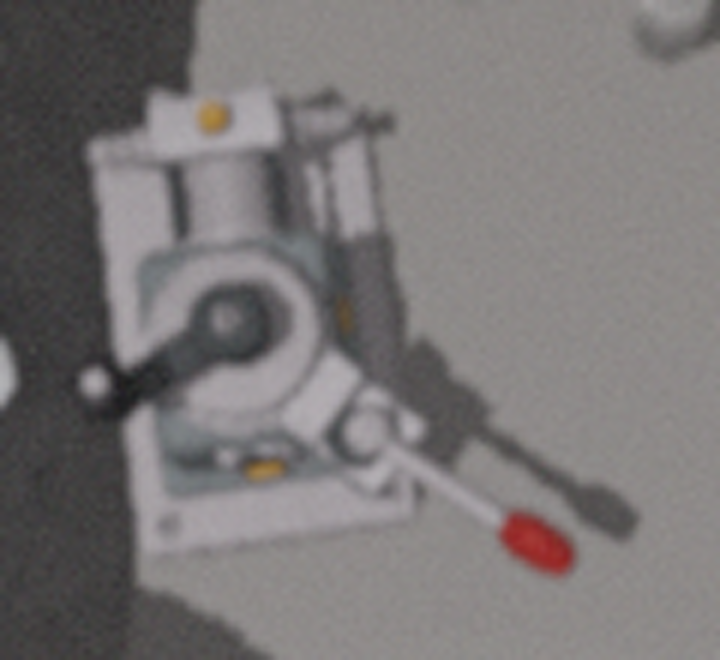

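View pics/sidec.png

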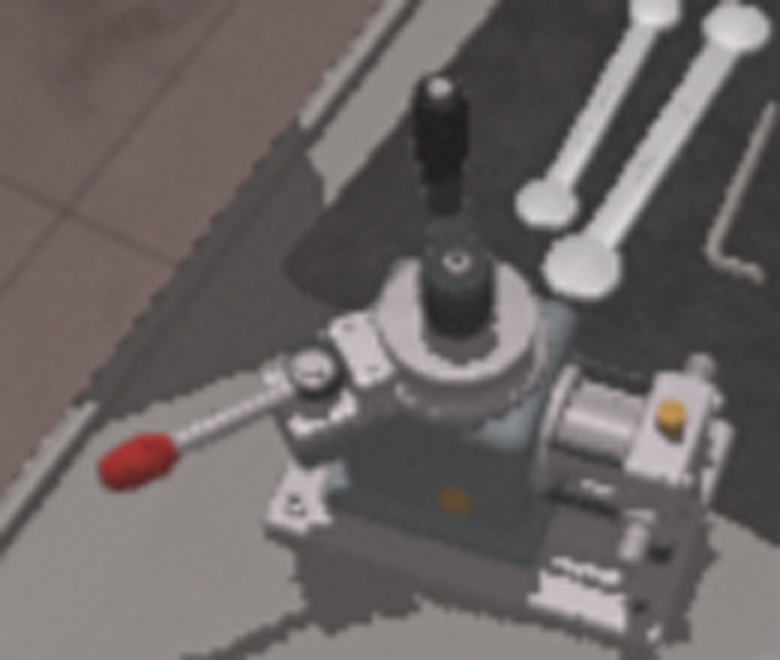

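The top crop shows the hub top at (228,315), the grip's pin at (95,385), the pivot cap at (367,430) and the red grip at (538,543). In the side crop they are at (456,262), (440,88), (313,370) and (138,462).

Run:
```python
from h import *
t=pickle.load(open('top0.pkl','rb'));s=pickle.load(open('side0.pkl','rb'))
T=lambda a,b:(170+a/6-.4,165+b/6-.4); S=lambda a,b:(180+a/6-.4,95+b/6-.4)
for n,a,b,z in(("hub",T(228,315),S(456,262),.150),("grip",T(95,385),S(440,88),.188),("piv",T(367,430),S(313,370),.122),("red",T(538,543),S(138,462),.115)):
    print(n,atz(t,*a,z).round(4),atz(s,*b,z).round(4),pt(t,*a).round(4),pt(s,*b).round(4))
# pump base corners at z? left rear, front-left,front right
for a in((90,150),(150,550),(410,515)): print(atz(t,*T(*a),.012).round(4))
for n,(u,v),z in(("beaker",(249,148),.087),("va",(283,165),.067),("vc",(279,139),.067),("vb",(321,266),.067)):
    print(n,atz(t,u,v,z).round(3),pt(t,u,v).round(3))
for r in (1,):
    # robust 3D clouds near tops
    for c,nm in((t,'top'),(s,'side')):
        v,u=np.mgrid[0:384,0:512]; d=np.stack([u,v,np.ones_like(u)],-1)@np.linalg.inv(c["K"]).T*c["z_map"][...,None]
        P=d@c["T"][:3,:3].T+c["T"][:3,3]
        m=(c["z_map"]>0)&(P[...,2]>.165)&(P[...,2]<.2)&(abs(P[...,0]-.33)<.15)&(abs(P[...,1]-.33)<.12)
        print(nm,m.sum(),P[m].mean(0) if m.sum() else None, P[m].max(0) if m.sum() else None)
        m=(c["z_map"]>0)&(c["frame"][...,2].astype(int)>c["frame"][...,1].astype(int)+70)&(P[...,2]>.08)&(P[...,2]<.14)
        print('red',m.sum(),P[m].mean(0) if m.sum() else None)
```

```text
hub [0.5    0.3563 0.15  ] [0.4971 0.3553 0.15  ] [0.5001 0.3563 0.1497] [0.4975 0.3547 0.1509]
grip [0.4692 0.3954 0.188 ] [0.4681 0.395  0.188 ] [0.4691 0.3952 0.1888] [0.4686 0.3942 0.1891]
piv [0.4647 0.3075 0.122 ] [0.4652 0.3046 0.122 ] [0.4643 0.3074 0.1253] [0.4644 0.3057 0.12  ]
red [0.4274 0.2454 0.115 ] [0.4279 0.2427 0.115 ] [0.4273 0.2455 0.1163] [0.4284 0.2422 0.1163]
[0.5861 0.4292 0.012 ]
[0.4271 0.3956 0.012 ]
[0.4442 0.2945 0.012 ]
beaker [0.673 0.276 0.087] [0.698 0.277 0.006]
va [0.641 0.196 0.067] [0.642 0.196 0.063]
vc [0.704 0.207 0.067] [0.705 0.207 0.065]
vb [0.411 0.107 0.067] [0.412 0.106 0.059]
top 103 [0.46961633 0.39375863 0.1850011 ] [0.47999248 0.40489968 0.19347253]
red 63 [0.42696328 0.24621484 0.11738885]
side 113 [0.46996591 0.3901645  0.18079095] [0.47907512 0.40367838 0.19055184]
red 55 [0.42723496 0.24329398 0.11709742]
```

```bash
cat >> h.py <<'E'
from scipy.spatial.transform import Rotation as R
A=np.array([.4985,.3558]); YAW=np.radians(10.5)
def rel(s,p):  # shift in tool axes to reach world p
    return (R.from_rotvec(s["eef_rot"]).as_matrix().T@(np.array(p)-s["tool_pos"]))
E
python3 - <<'E'
from h import *
from cell import ctrl
s=ctrl.state(); print(s['time']); print(R.from_rotvec(s["eef_rot"]).as_matrix().round(3))
print(rel(s,[.469,.394,.25]), rel(s,[.469,.394,.155]))
E
```

```text
0.1
[[-0.001  0.346  0.938]
 [-0.001  0.938 -0.346]
 [-1.    -0.001 -0.   ]]
[-0.03978233 -0.06766394  0.30352276] [ 0.05521761 -0.0675607   0.30354833]
```

{"op": "drive_tool", "data": {"targets": [[[-0.04,-0.005,0.02],-5,0.085],[[-0.04,-0.015,0.065],-10,0.085],[[-0.04,-0.027,0.11],-15,0.085],[[-0.04,-0.04,0.155],-20.3,0.085],[[-0.04,-0.05,0.2],-20.3,0.085]]}}

```text
time: 0.6
tool_pos: [0.3792, 0.4453, 0.2508]
eef_rot: [-0.003, 1.571, 0.003]
wrist_force: [-0.3, 1.3, 0.8]
finger_gap: 0.085
```

{"op": "drive_tool", "data": {"targets": [[[0,-0.025,0.045],0,0.085],[[0,-0.051,0.09],0,0.085],[[0,-0.051,0.09],0,0.085]]}}

```text
time: 0.9
tool_pos: [0.4723, 0.3922, 0.2495]
eef_rot: [0.003, 1.571, -0.005]
wrist_force: [-0.6, 0.1, 0.2]
finger_gap: 0.0848
```

Run:
```python
from h import *
from cell import ctrl
s=ctrl.state(); print(s['time'],s['tool_pos'],s['wrist_force'])
for n in("side","top"):
    c=ctrl.read_camera(n); pickle.dump(c,open(f"{n}1.pkl","wb"))
crop(0,'side1.pkl',180,60,310,170,6,'pics/side1c.png')
```

```text
0.9 [0.47231523 0.39220431 0.24947535] [-0.60159753  0.10365721  0.21858236]
```

View pics/side1c.png

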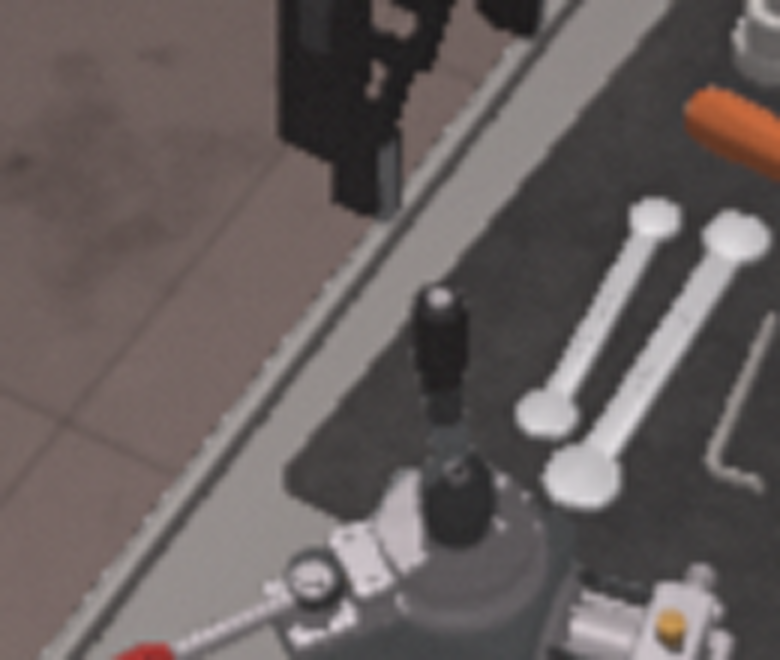

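The side view shows the open fingers above the grip: near finger at crop (365,190), grip top at (440,298). I'll lower in two parts.

{"op": "drive_tool", "data": {"targets": [[[0.025,0,0],0,0.085],[[0.045,0,0],0,0.085],[[0.045,0,0],0,0.085]]}}

```text
time: 1.3
tool_pos: [0.4656, 0.396, 0.2029]
eef_rot: [-0.003, 1.575, 0.0]
wrist_force: [0.1, 0.4, -1.0]
finger_gap: 0.0851
```

{"op": "drive_tool", "data": {"targets": [[[0,0,0],0,0.085],[[0,0,0],0,0.085]]}}

```text
time: 1.5
tool_pos: [0.4681, 0.3965, 0.2075]
eef_rot: [-0.0, 1.569, 0.002]
wrist_force: [-0.4, -0.3, -0.4]
finger_gap: 0.085
```

{"op": "drive_tool", "data": {"targets": [[[0,0,0],0,0.085]]}}

```text
time: 1.6
tool_pos: [0.4685, 0.3963, 0.2074]
eef_rot: [0.0, 1.569, 0.002]
wrist_force: [-0.4, 0.3, 0.4]
finger_gap: 0.0855
```

Run:
```python
from h import *
from cell import ctrl
for i in range(6):
    s=ctrl.state(); print(s['time'],s['tool_pos'].round(4),s['dq'].round(3),s['wrist_force'].round(1)); ctrl.read_camera("top")
```

```text
1.6 [0.4685 0.3963 0.2074] [-0.005  0.004 -0.003 -0.003  0.001 -0.001] [-0.4  0.3  0.4]
1.65 [0.4685 0.3961 0.2072] [-0.005  0.002 -0.006 -0.002 -0.001  0.   ] [ 0.6 -0.   0.5]
1.7 [0.4685 0.396  0.2069] [-0.003  0.002 -0.006 -0.    -0.001 -0.002] [0.4 0.5 0.9]
1.75 [0.4684 0.3959 0.2066] [-0.001  0.003 -0.005 -0.003  0.    -0.   ] [0.2 0.8 0.1]
1.8 [0.4684 0.3958 0.2064] [-0.002  0.001 -0.004 -0.003 -0.001 -0.001] [ 0.5 -0.7  0.3]
1.85 [0.4683 0.3958 0.2062] [-0.     0.002 -0.003 -0.001 -0.001 -0.002] [0.4 0.2 0.1]
```

{"op": "drive_tool", "data": {"targets": [[[0.025,-0.001,0.001],0,0.085],[[0.05,-0.001,0.001],0,0.085],[[0.05,-0.001,0.001],0,0.085],[[0.05,-0.001,0.001],0,0.085]]}}

```text
time: 2.3
tool_pos: [0.469, 0.3946, 0.1562]
eef_rot: [-0.001, 1.571, 0.0]
wrist_force: [-0.3, -0.5, 0.8]
finger_gap: 0.0849
```

{"op": "drive_tool", "data": {"targets": [[[0,0,0],0,0.022],[[0,0,0],0,0.01],[[0,0,0],0,0.01],[[0,0,0],0,0.01],[[0,0,0],0,0.01]]}}

```text
time: 2.8
tool_pos: [0.4695, 0.3948, 0.1566]
eef_rot: [-0.0, 1.57, 0.001]
wrist_force: [0.1, -1.4, 3.3]
finger_gap: 0.0179
```

{"op": "drive_tool", "data": {"targets": [[[0,0,0],0,0.0],[[0,0,0],0,0.0],[[0,0,0],0,0.0]]}}

```text
time: 3.1
tool_pos: [0.4695, 0.3948, 0.1566]
eef_rot: [-0.0, 1.57, 0.001]
wrist_force: [0.1, -0.7, 5.3]
finger_gap: 0.0177
```

Run:
```python
from h import *
from cell import ctrl
for n in("side","top"):
    c=ctrl.read_camera(n); pickle.dump(c,open(f"{n}2.pkl","wb"))
crop(0,'side2.pkl',180,60,310,170,6,'pics/side2c.png')
crop(0,'top2.pkl',150,165,280,275,6,'pics/top2c.png')
```

```text
(no output)
```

View pics/side2c.png

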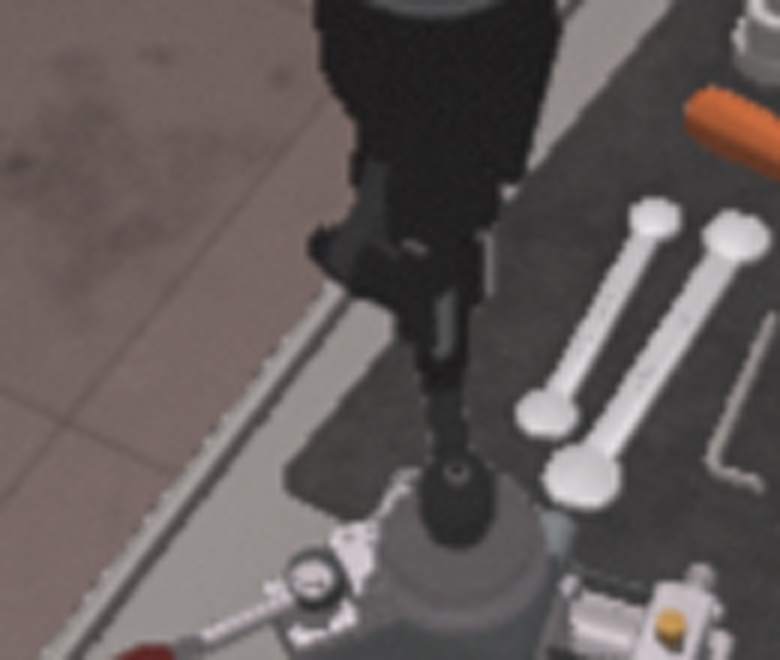

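View pics/top2c.png

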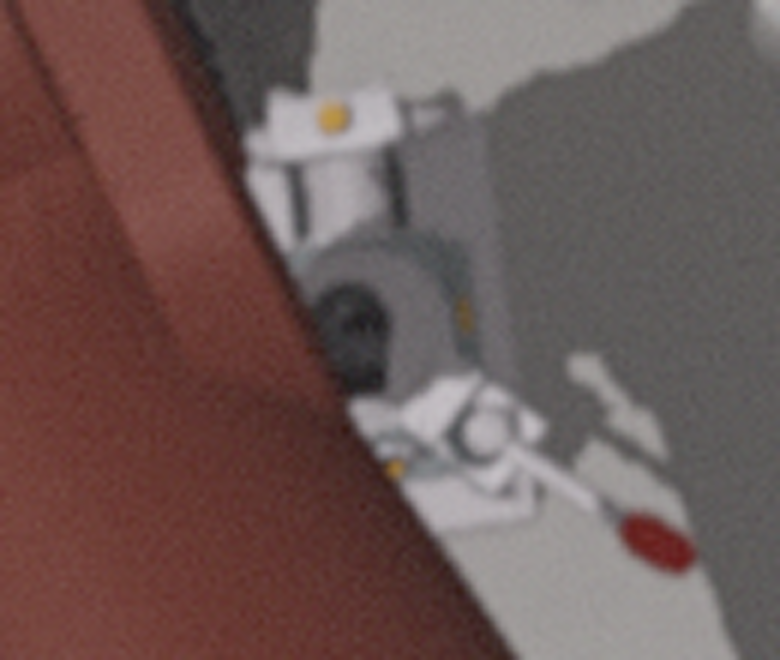

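```bash
cat > rows.py <<'E'
import sys,numpy as np
a0,st,n=map(float,sys.argv[1:4]); t=np.radians(a0+st*np.arange(int(n)+1)); r=.048
for k in range(0,int(n),5):
    m=min(5,int(n)-k)
    print("from",round(a0+st*k,1),"; ".join("%.1f,%.1f"%tuple(1e3*r*np.array([np.sin(t[k+i])-np.sin(t[k]),np.cos(t[k+i])-np.cos(t[k])])) for i in range(1,m+1)))
E
python3 rows.py 126.6 -20 20
```

```text
from 126.6 7.5,14.9; 9.4,31.5; 5.5,47.7; -3.7,61.6; -17.0,71.5
from 26.6 -16.0,4.8; -32.6,3.8; -47.9,-2.8; -60.0,-14.3; -67.5,-29.2
from -73.4 -1.9,-16.6; 1.9,-32.8; 11.1,-46.7; 24.5,-56.6; 40.5,-61.4
from -173.4 16.6,1.0; 31.9,7.6; 44.1,19.1; 51.5,34.0; 53.4,50.5
```

{"op": "drive_tool", "data": {"targets": [[[0,0.0075,0.0149],0,0.0],[[0,0.0094,0.0315],0,0.0]]}}

```text
time: 3.4
tool_pos: [0.5004, 0.4046, 0.1565]
eef_rot: [-0.001, 1.571, 0.001]
wrist_force: [-2.8, -5.0, 4.8]
finger_gap: 0.0175
```

```bash
python3 rows.py 86.6 -20 17;python3 - <<'E'
from cell import ctrl
import cv2
c=ctrl.read_camera("side"); cv2.imwrite("pics/s3.png",cv2.resize(c["frame"][60:170,180:310],None,fx=6,fy=6,interpolation=cv2.INTER_CUBIC)); s=ctrl.state();print(s['tool_pos'],s['wrist_force'])
E
```

```text
from 86.6 -3.9,16.2; -13.0,30.1; -26.4,40.1; -42.4,44.8; -59.0,43.8
from -13.4 -15.3,-6.6; -27.4,-18.1; -34.9,-33.0; -36.8,-49.5; -32.9,-65.8
from -113.4 9.2,-13.9; 22.6,-23.9; 38.5,-28.6; 55.2,-27.6; 70.5,-21.0
from -213.4 12.1,11.5; 19.6,26.4
[0.50324483 0.40420124 0.15646113] [ 1.84587757 -1.28858071  9.12837671]
```

View pics/s3.png

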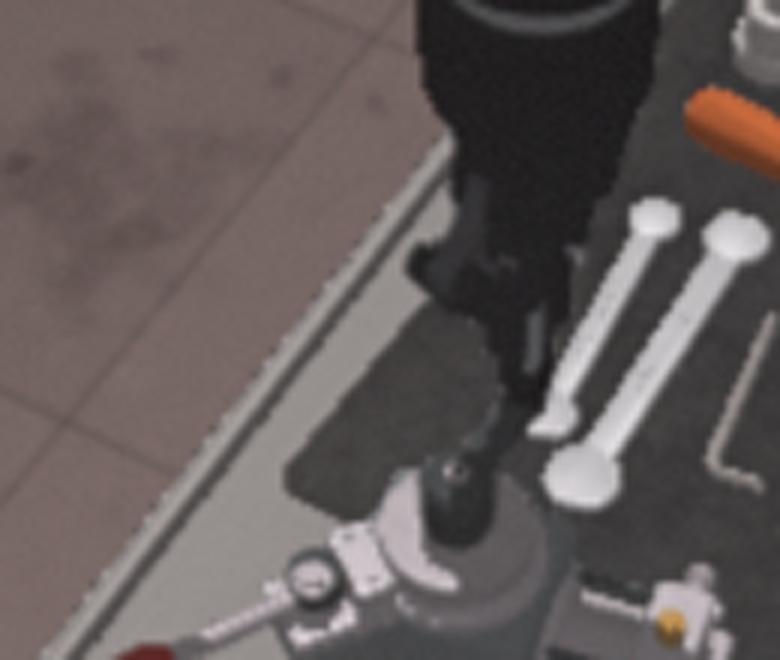

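The crank arm has followed the hand: it now runs from the hub at (455,470) to the fingers at (525,400). I'll keep winding clockwise.

{"op": "drive_tool", "data": {"targets": [[[0,-0.0039,0.0162],0,0.0],[[0,-0.013,0.0301],0,0.0],[[0,-0.0264,0.0401],0,0.0],[[0,-0.0424,0.0448],0,0.0],[[0,-0.059,0.0438],0,0.0]]}}

```text
time: 3.95
tool_pos: [0.5454, 0.3455, 0.1566]
eef_rot: [0.001, 1.569, 0.002]
wrist_force: [-2.7, 4.5, 3.1]
finger_gap: 0.0178
```

{"op": "drive_tool", "data": {"targets": [[[0,-0.0153,-0.0066],0,0.0],[[0,-0.0274,-0.0181],0,0.0],[[0,-0.0349,-0.033],0,0.0],[[0,-0.0368,-0.0495],0,0.0],[[0,-0.0329,-0.0658],0,0.0]]}}

```text
time: 4.45
tool_pos: [0.4793, 0.3118, 0.1566]
eef_rot: [0.001, 1.568, -0.0]
wrist_force: [5.1, 3.1, 2.0]
finger_gap: 0.0179
```

{"op": "drive_tool", "data": {"targets": [[[0,0.0092,-0.0139],0,0.0],[[0,0.0226,-0.0239],0,0.0],[[0,0.0385,-0.0286],0,0.0],[[0,0.0552,-0.0276],0,0.0],[[0,0.0705,-0.021],0,0.0]]}}

```text
time: 4.95
tool_pos: [0.458, 0.3839, 0.1564]
eef_rot: [-0.002, 1.569, -0.0]
wrist_force: [8.0, -8.8, 5.1]
finger_gap: 0.0182
```

```bash
python3 rows.py 146.6 -7 5;python3 rows.py 111.6 -4 8
python3 - <<'E'
from cell import ctrl
s=ctrl.state();print(s['tool_pos'],s['wrist_force'])
E
```

```text
from 146.6 4.7,3.5; 8.9,7.6; 12.6,12.1; 15.7,17.1; 18.2,22.4
from 111.6 1.1,3.2; 2.0,6.4; 2.7,9.7; 3.1,13.0; 3.4,16.3
from 91.6 -0.0,3.4; -0.3,6.7; -0.8,10.0
[0.45803694 0.38388004 0.15640389] [ 8.01582928 -8.80910008  5.08898692]
```

{"op": "drive_tool", "data": {"targets": [[[0,0.0047,0.0035],0,0.0],[[0,0.0089,0.0076],0,0.0],[[0,0.0126,0.0121],0,0.0],[[0,0.0157,0.0171],0,0.0],[[0,0.0182,0.0224],0,0.0]]}}

```text
time: 5.45
tool_pos: [0.4802, 0.4013, 0.1563]
eef_rot: [-0.002, 1.57, -0.001]
wrist_force: [0.1, -7.2, 10.3]
finger_gap: 0.0178
```

{"op": "drive_tool", "data": {"targets": [[[0,0.0011,0.0032],0,0.0],[[0,0.0011,0.0032],0,0.0],[[0,0.0011,0.0032],0,0.0]]}}

```text
time: 5.75
tool_pos: [0.4835, 0.4024, 0.1564]
eef_rot: [-0.001, 1.57, -0.001]
wrist_force: [0.2, -4.9, 9.4]
finger_gap: 0.0178
```

{"op": "drive_tool", "data": {"targets": [[[0,0.0005,0.0016],0,0.0],[[0,0.0009,0.0033],0,0.0],[[0,0.0009,0.0033],0,0.0],[[0,0.0009,0.0033],0,0.0]]}}

```text
time: 6.15
tool_pos: [0.4865, 0.4033, 0.1563]
eef_rot: [-0.002, 1.571, -0.001]
wrist_force: [-0.2, -6.9, 9.5]
finger_gap: 0.0177
```

{"op": "drive_tool", "data": {"targets": [[[0,0.0004,0.0016],0,0.0],[[0,0.0004,0.0016],0,0.0],[[0,0.0004,0.0016],0,0.0]]}}

```text
time: 6.45
tool_pos: [0.488, 0.4037, 0.1563]
eef_rot: [-0.002, 1.571, -0.001]
wrist_force: [-1.0, -6.5, 10.5]
finger_gap: 0.0177
```

{"op": "drive_tool", "data": {"targets": [[[0,0.0002,0.0016],0,0.0],[[0,0.0002,0.0016],0,0.0],[[0,0.0002,0.0016],0,0.0]]}}

```text
time: 6.75
tool_pos: [0.4895, 0.4039, 0.1564]
eef_rot: [-0.002, 1.571, -0.0]
wrist_force: [-0.7, -5.1, 10.4]
finger_gap: 0.018
```

{"op": "drive_tool", "data": {"targets": [[[0,0.0002,0.0016],0,0.0],[[0,0.0002,0.0016],0,0.0],[[0,0.0002,0.0016],0,0.0]]}}

```text
time: 7.05
tool_pos: [0.4909, 0.4042, 0.1563]
eef_rot: [-0.002, 1.571, -0.0]
wrist_force: [-2.0, -5.9, 9.5]
finger_gap: 0.018
```

{"op": "drive_tool", "data": {"targets": [[[0,0.0001,0.0016],0,0.0],[[0,0.0001,0.0016],0,0.0],[[0,0.0001,0.0016],0,0.0]]}}

```text
time: 7.35
tool_pos: [0.492, 0.4043, 0.1563]
eef_rot: [-0.002, 1.572, -0.0]
wrist_force: [-4.4, -6.0, 11.9]
finger_gap: 0.0179
```

{"op": "drive_tool", "data": {"targets": [[[0,0.0001,0.0016],0,0.0],[[0,0.0001,0.0016],0,0.0],[[0,0.0001,0.0016],0,0.0]]}}

```text
time: 7.65
tool_pos: [0.493, 0.4045, 0.1562]
eef_rot: [-0.002, 1.573, -0.0]
wrist_force: [-7.8, -6.8, 11.9]
finger_gap: 0.0177
```

{"op": "drive_tool", "data": {"targets": [[[0,0.0,0.0016],0,0.0],[[0,0.0,0.0016],0,0.0],[[0,0.0,0.0016],0,0.0]]}}

```text
time: 7.95
tool_pos: [0.4941, 0.4046, 0.1563]
eef_rot: [-0.002, 1.574, 0.0]
wrist_force: [-8.9, -5.8, 13.8]
finger_gap: 0.0181
```

{"op": "drive_tool", "data": {"targets": [[[0,0.0,0.0013],0,0.0],[[0,0.0,0.0013],0,0.0],[[0,0.0,0.0013],0,0.0]]}}

```text
time: 8.25
tool_pos: [0.4949, 0.4046, 0.1562]
eef_rot: [-0.002, 1.575, 0.0]
wrist_force: [-10.1, -6.1, 13.7]
finger_gap: 0.0179
```

Run:
```python
from h import *
from cell import ctrl
for n in("side","top"):
    c=ctrl.read_camera(n); pickle.dump(c,open(f"{n}3.pkl","wb")); s=ctrl.state();print(s['tool_pos'],s['wrist_force'])
crop(0,'side3.pkl',180,60,310,170,6,'pics/side3c.png')
crop(0,'top3.pkl',150,165,280,275,6,'pics/top3c.png')
```

```text
[0.49495994 0.4046155  0.15620841] [-10.34303889  -5.45122341  15.09459169]
[0.49493422 0.40463065 0.1562004 ] [-10.59951326  -5.62119909  14.27454277]
```

View pics/side3c.png

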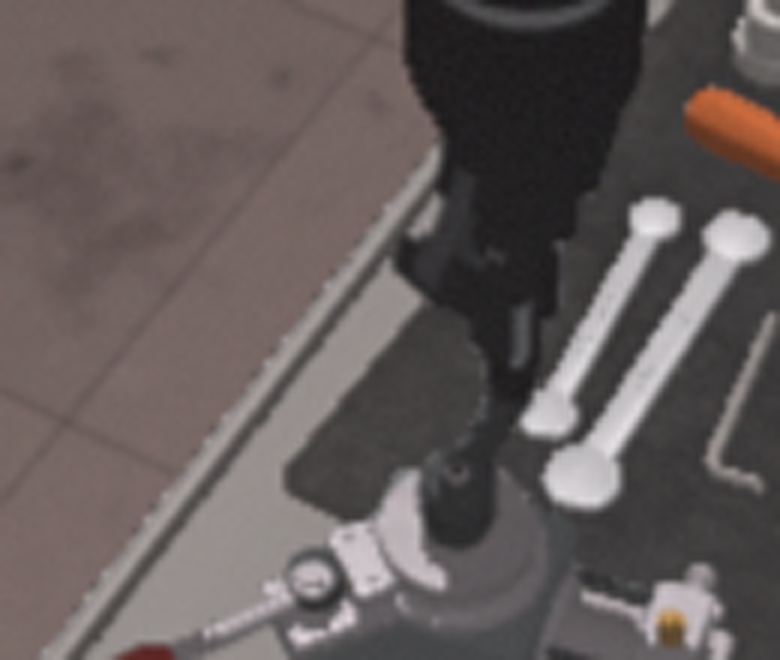

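View pics/top3c.png

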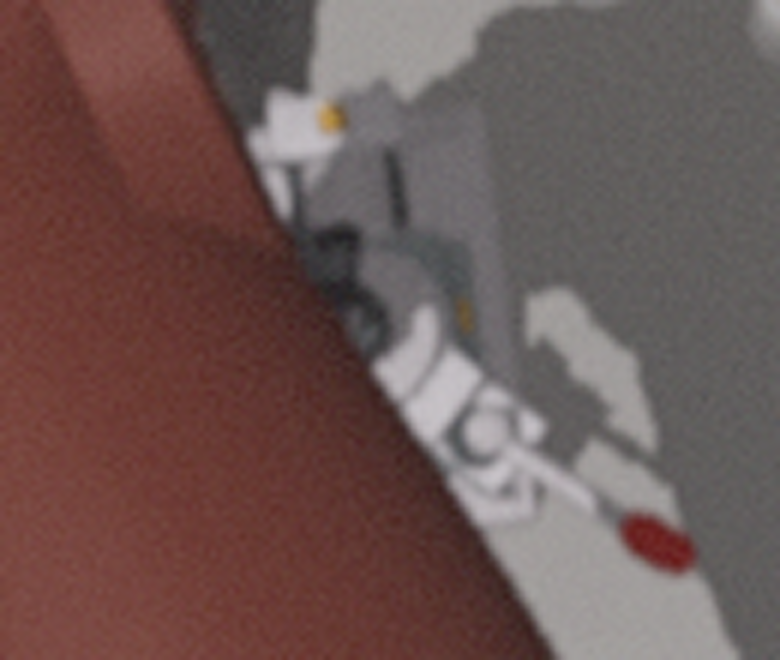

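The stop is felt: tangential force rose from about 2 N to 11 N over some 4 mm, and the unloaded contact is near 99.5° world, where the pump geometry puts it. Next I'll open it anticlockwise.

```bash
python3 rows.py 90.4 20 37
```

```text
from 90.4 -3.0,-16.4; -11.4,-30.8; -24.3,-41.4; -40.0,-47.0; -56.7,-46.9
from 190.4 -15.6,5.8; -28.3,16.6; -36.6,31.1; -39.3,47.5; -36.3,63.9
from 290.4 8.4,14.4; 21.3,25.0; 37.0,30.6; 53.7,30.5; 69.3,24.7
from 390.4 12.7,-10.8; 20.9,-25.3; 23.7,-41.7; 20.7,-58.1; 12.3,-72.5
from 490.4 -12.8,-10.6; -28.5,-16.2; -45.2,-16.1; -60.8,-10.3; -73.5,0.5
from 590.4 -8.2,14.5; -11.0,30.9; -8.0,47.3; 0.4,61.7; 13.3,72.3
from 690.4 15.7,5.6; 32.4,5.5; 48.0,-0.3; 60.7,-11.1; 68.9,-25.6
from 790.4 2.8,-16.4; -0.2,-32.8
```

{"op": "drive_tool", "data": {"targets": [[[0,-0.003,-0.0164],0,0.0],[[0,-0.0114,-0.0308],0,0.0],[[0,-0.0243,-0.0414],0,0.0],[[0,-0.04,-0.047],0,0.0],[[0,-0.0567,-0.0469],0,0.0]]}}

```text
time: 8.85
tool_pos: [0.4504, 0.3489, 0.1565]
eef_rot: [-0.0, 1.57, 0.004]
wrist_force: [6.3, 4.0, 3.3]
finger_gap: 0.0177
```

{"op": "drive_tool", "data": {"targets": [[[0,-0.0156,0.0058],0,0.0],[[0,-0.0283,0.0166],0,0.0],[[0,-0.0366,0.0311],0,0.0],[[0,-0.0393,0.0475],0,0.0],[[0,-0.0363,0.0639],0,0.0]]}}

```text
time: 9.35
tool_pos: [0.5148, 0.311, 0.1565]
eef_rot: [-0.001, 1.571, -0.001]
wrist_force: [-2.4, -0.8, 8.6]
finger_gap: 0.0178
```

{"op": "drive_tool", "data": {"targets": [[[0,0.0084,0.0144],0,0.0],[[0,0.0213,0.025],0,0.0],[[0,0.037,0.0306],0,0.0],[[0,0.0537,0.0305],0,0.0],[[0,0.0693,0.0247],0,0.0]]}}

```text
time: 9.85
tool_pos: [0.5397, 0.3817, 0.1564]
eef_rot: [-0.001, 1.57, 0.0]
wrist_force: [-4.4, -5.5, 9.1]
finger_gap: 0.0176
```

{"op": "drive_tool", "data": {"targets": [[[0,0.0127,-0.0108],0,0.0],[[0,0.0209,-0.0253],0,0.0],[[0,0.0237,-0.0417],0,0.0],[[0,0.0207,-0.0581],0,0.0],[[0,0.0123,-0.0725],0,0.0]]}}

```text
time: 10.35
tool_pos: [0.467, 0.3936, 0.1564]
eef_rot: [-0.001, 1.568, 0.001]
wrist_force: [8.2, -5.8, 5.0]
finger_gap: 0.0179
```

{"op": "drive_tool", "data": {"targets": [[[0,-0.0128,-0.0106],0,0.0],[[0,-0.0285,-0.0162],0,0.0],[[0,-0.0452,-0.0161],0,0.0],[[0,-0.0608,-0.0103],0,0.0],[[0,-0.0735,0.0005],0,0.0]]}}

```text
time: 10.85
tool_pos: [0.4662, 0.3202, 0.1565]
eef_rot: [-0.0, 1.572, 0.003]
wrist_force: [-1.7, 3.5, 6.7]
finger_gap: 0.0183
```

{"op": "drive_tool", "data": {"targets": [[[0,-0.0082,0.0145],0,0.0],[[0,-0.011,0.0309],0,0.0],[[0,-0.008,0.0473],0,0.0],[[0,0.0004,0.0617],0,0.0],[[0,0.0133,0.0723],0,0.0]]}}

```text
time: 11.35
tool_pos: [0.5406, 0.3329, 0.1564]
eef_rot: [-0.0, 1.57, -0.001]
wrist_force: [-2.8, -1.9, 7.8]
finger_gap: 0.018
```

{"op": "drive_tool", "data": {"targets": [[[0,0.0157,0.0056],0,0.0],[[0,0.0324,0.0055],0,0.0],[[0,0.048,-0.0003],0,0.0],[[0,0.0607,-0.0111],0,0.0],[[0,0.0689,-0.0256],0,0.0]]}}

```text
time: 11.85
tool_pos: [0.5139, 0.4024, 0.1563]
eef_rot: [-0.002, 1.57, -0.0]
wrist_force: [0.3, -10.3, 9.1]
finger_gap: 0.0179
```

{"op": "drive_tool", "data": {"targets": [[[0,0.0026,-0.0123],0,0.0],[[0,0.0018,-0.0255],0,0.0],[[0,0.0018,-0.0255],0,0.0],[[0,0.0018,-0.0255],0,0.0],[[0,0.0018,-0.0255],0,0.0]]}}

```text
time: 12.35
tool_pos: [0.4879, 0.4036, 0.1563]
eef_rot: [-0.002, 1.571, -0.0]
wrist_force: [-1.3, -5.6, 8.9]
finger_gap: 0.0178
```

Run:
```python
from h import *
from cell import ctrl
s=ctrl.state();print(s['time'],s['tool_pos'],s['wrist_force'])
```

```text
12.35 [0.48787924 0.40355153 0.15633531] [-1.30813772 -5.59007712  8.93821131]
```

{"op": "drive_tool", "data": {"targets": [[[0,0,0],0,0.085],[[0,0,0],0,0.085],[[0,0,0],0,0.085],[[0,0,0],0,0.085],[[0,0,0],0,0.085]]}}

```text
time: 12.85
tool_pos: [0.4882, 0.4032, 0.1556]
eef_rot: [-0.001, 1.571, 0.0]
wrist_force: [-0.0, 0.9, 0.2]
finger_gap: 0.0844
```

{"op": "drive_tool", "data": {"targets": [[[-0.015,0,0],0,0.085],[[-0.035,0,0],0,0.085],[[-0.065,0,0],0,0.085],[[-0.1,0,0],0,0.085],[[-0.1,-0.03,-0.03],0,0.0]]}}

```text
time: 13.35
tool_pos: [0.4644, 0.376, 0.262]
eef_rot: [0.004, 1.562, 0.004]
wrist_force: [1.6, -0.1, 0.5]
finger_gap: 0.0729
```

{"op": "drive_tool", "data": {"targets": [[[0,-0.03,0],-8,0.0],[[0,-0.065,0],-16,0.0],[[0,-0.1,0],-24,0.0],[[0,-0.13,0],-32,0.0],[[0,-0.15,0],-40,0.0]]}}

```text
time: 13.85
tool_pos: [0.4586, 0.2213, 0.2574]
eef_rot: [-0.55, 1.498, 0.55]
wrist_force: [-0.2, 0.1, 0.4]
finger_gap: 0.0
```

{"op": "drive_tool", "data": {"targets": [[[0,0,0],-8,0.0],[[0,0,0],-16,0.0],[[0,0,0],-19,0.0],[[0,0,0],-19,0.0]]}}

```text
time: 14.25
tool_pos: [0.4587, 0.223, 0.2572]
eef_rot: [-0.803, 1.416, 0.802]
wrist_force: [0.5, 0.3, 0.5]
finger_gap: -0.0
```

```bash
cat >> h.py <<'E'
P=np.array([.465,.306])
def hand(phi,d,rho=.073):
    a=np.radians(phi); u=np.array([np.cos(a),np.sin(a)]); n=np.array([np.sin(a),-np.cos(a)])
    return P+rho*u-n*d, np.degrees(np.arctan2(n[1],n[0]))
def tooly(s):
    y=R.from_rotvec(s["eef_rot"]).as_matrix()[:,1]; return np.degrees(np.arctan2(y[1],y[0]))
def rowsfor(s,lst,z):
    for phi,d in lst:
        h,ya=hand(phi,d); r=rel(s,[h[0],h[1],z]); print(phi,d,'[%.4f, %.4f, %.4f], %.1f'%(*r,(tooly(s)-ya+180)%360-180))
E
python3 - <<'E'
from h import *
from cell import ctrl
for n in("side","top"):
    c=ctrl.read_camera(n); pickle.dump(c,open(f"{n}4.pkl","wb"))
s=ctrl.state();print(s['time'],s['tool_pos'],s['qpos'],tooly(s),s['finger_gap'])
rowsfor(s,[(-121.3,.04)],.2)
rowsfor(s,[(-121.3,.04)],.098)
crop(0,'side4.pkl',180,60,310,190,5,'pics/side4c.png')
crop(0,'top4.pkl',150,165,300,285,5,'pics/top4c.png')
E
```

```text
14.35 [0.4586303  0.22305024 0.25678474] [ 1.95660056e-01 -1.55653423e-01 -7.47140098e-02  1.65070710e+00
  9.32110004e-05 -8.32703026e-01] 148.92085192763292 0.0003215620221513219
-121.3 0.04 [0.0568, -0.0023, 0.0011], 0.2
-121.3 0.04 [0.1588, -0.0022, 0.0011], 0.2
```

View pics/side4c.png

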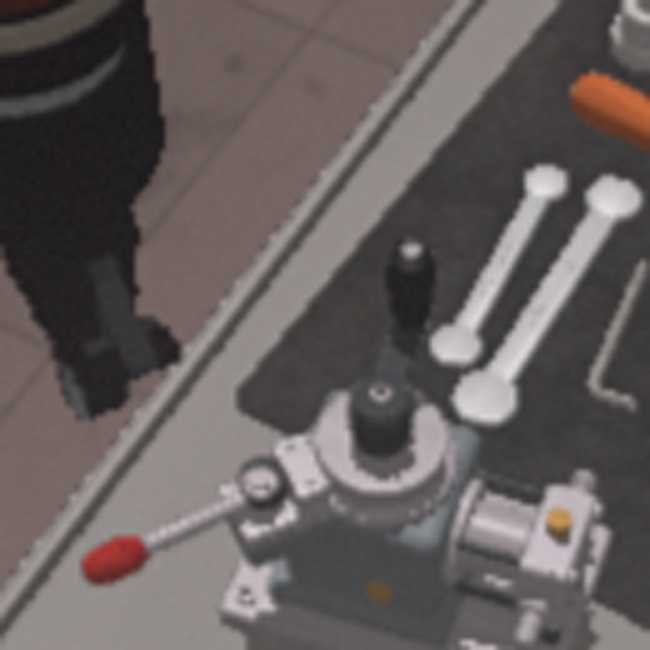

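View pics/top4c.png

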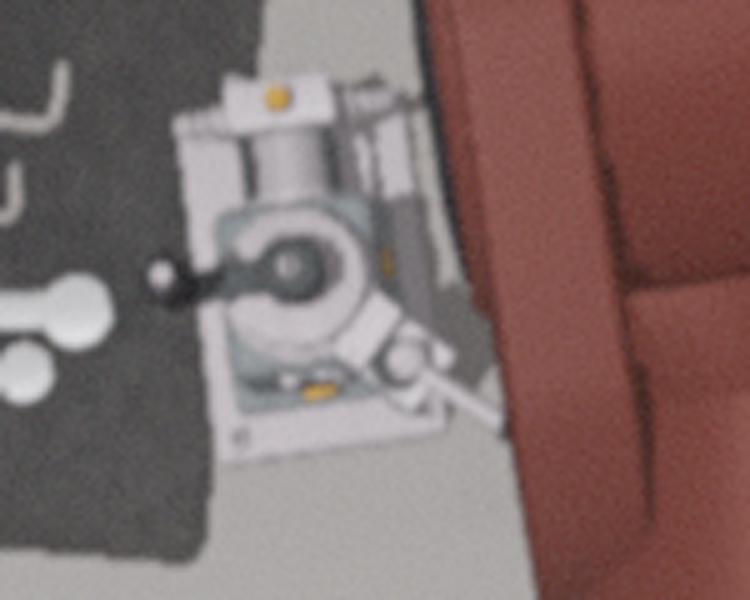

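The side view shows the released crank with its grip at (410,275) and the closed fingers still high. The lever's red end is clear at (112,558). I'll check the crank angle from the top view, grip pin (160,275) and hub (295,265), then lower beside the lever.

Run:
```python
from h import *
t=pickle.load(open('top4.pkl','rb'));s=pickle.load(open('side4.pkl','rb'))
g=atz(t,150+160/5-.4,165+275/5-.4,.188);h=atz(t,150+295/5-.4,165+265/5-.4,.15)
print(g,h,np.degrees(np.arctan2(*(g-h)[1::-1])))
g=atz(s,180+411/5-.4,60+247/5-.4,.188);h=atz(s,180+380/5-.4,60+392/5-.4,.15)
print(g,h,np.degrees(np.arctan2(*(g-h)[1::-1])))
```

```text
[0.48740374 0.40420167 0.188     ] [0.49902456 0.35412958 0.15      ] 103.0659987858724
[0.48433679 0.40507981 0.188     ] [0.49677733 0.35589938 0.15      ] 104.19559777575834
```

{"op": "drive_tool", "data": {"targets": [[[0.04,-0.002,0.001],0,0.0],[[0.08,-0.002,0.001],0,0.0],[[0.12,-0.002,0.001],0,0.0],[[0.15,-0.002,0.001],0,0.0],[[0.158,-0.002,0.001],0,0.0]]}}

```text
time: 14.85
tool_pos: [0.4585, 0.2225, 0.0947]
eef_rot: [-0.801, 1.423, 0.803]
wrist_force: [-0.3, -1.0, -0.2]
finger_gap: 0.0001
```

{"op": "drive_tool", "data": {"targets": [[[0,0,0],0,0.0],[[0,0,0],0,0.0],[[0,0,0],0,0.0]]}}

```text
time: 15.15
tool_pos: [0.4621, 0.2231, 0.1001]
eef_rot: [-0.803, 1.415, 0.801]
wrist_force: [-0.5, -0.8, -0.2]
finger_gap: -0.0
```

Run:
```python
from h import *
from cell import ctrl
s=ctrl.state();print(s['time'],s['tool_pos'],s['wrist_force'],tooly(s))
rowsfor(s,[(-121.3,.032),(-121.3,.026),(-121.3,.0225),(-125.3,.0225),(-129.3,.0225)],.098)
c=ctrl.read_camera("side"); cv2.imwrite("pics/s5.png",cv2.resize(c["frame"][90:220,150:280],None,fx=4,fy=4,interpolation=cv2.INTER_CUBIC))
```

```text
15.15 [0.46206077 0.22312254 0.10012786] [-0.50976583 -0.794176   -0.1945653 ] 149.01414157956827
-121.3 0.032 [0.0021, 0.0086, -0.0006], 0.3
-121.3 0.026 [0.0021, 0.0146, -0.0006], 0.3
-121.3 0.0225 [0.0021, 0.0181, -0.0006], 0.3
-125.3 0.0225 [0.0021, 0.0232, -0.0019], 4.3
-129.3 0.0225 [0.0021, 0.0284, -0.0029], 8.3
```

View pics/s5.png

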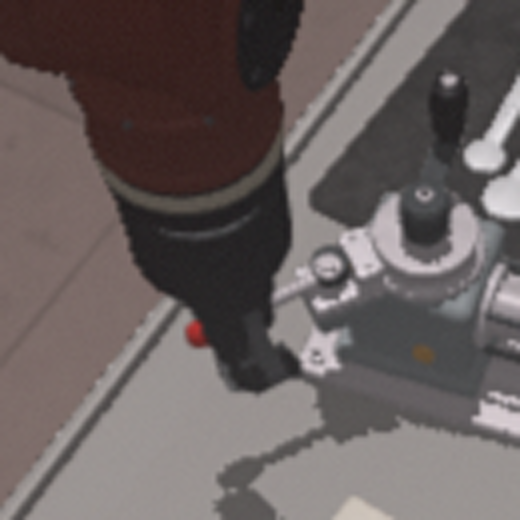

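The crank reads 103–104°, about 4° from the mark and well inside 30°. In the side view the closed fingers are at (255,360), on the near side of the lever, with the red end at (197,333). I'll push now, turning the hand with the lever.

{"op": "drive_tool", "data": {"targets": [[[0.002,0.0085,-0.0005],0,0.0],[[0.002,0.0145,-0.0005],0,0.0],[[0.002,0.018,-0.0005],0,0.0],[[0.002,0.0232,-0.0019],4.3,0.0],[[0.002,0.0284,-0.0029],8.3,0.0]]}}

```text
time: 15.7
tool_pos: [0.4344, 0.2352, 0.096]
eef_rot: [-0.689, 1.459, 0.689]
wrist_force: [0.4, -0.1, 0.2]
finger_gap: -0.0002
```

Run:
```python
from h import *
from cell import ctrl
s=ctrl.state();print(s['time'],s['tool_pos'],s['wrist_force'],tooly(s), hand(-129.3,.0225))
# ideal rows from the commanded pose
h,ya=hand(-129.3,.0225); M=R.from_euler('y',90,degrees=True); 
s2={"tool_pos":np.array([*h,.098]),"eef_rot":(R.from_euler('z',ya-90,degrees=True)*M).as_rotvec()}
rowsfor(s2,[(-129.3-6*k,.0225) for k in range(1,6)],.098)
```

```text
15.7 [0.43441499 0.23523789 0.09599702] [ 0.41554891 -0.11791246  0.23939477] 140.57854591242454 (array([0.4361746, 0.2352586]), np.float64(140.7))
-135.3 0.0225 [0.0000, 0.0078, -0.0020], 6.0
-141.3 0.0225 [0.0000, 0.0157, -0.0031], 12.0
-147.3 0.0225 [0.0000, 0.0237, -0.0034], 18.0
-153.3 0.0225 [0.0000, 0.0316, -0.0028], 24.0
-159.3 0.0225 [0.0000, 0.0395, -0.0015], 30.0
```

{"op": "drive_tool", "data": {"targets": [[[0,0.0078,-0.002],6,0.0],[[0,0.0157,-0.0031],12,0.0],[[0,0.0237,-0.0034],18,0.0]]}}

```text
time: 16.0
tool_pos: [0.4143, 0.2472, 0.0963]
eef_rot: [-0.445, 1.524, 0.443]
wrist_force: [2.3, -2.0, 1.0]
finger_gap: 0.0001
```

Run:
```python
from h import *
from cell import ctrl
s=ctrl.state();print(s['time'],s['tool_pos'],s['wrist_force'],tooly(s), hand(-147.3,.0225))
for n,x,y in(("side",150,90),("top",190,185)):
    c=ctrl.read_camera(n); cv2.imwrite(f"pics/{n}6.png",cv2.resize(c["frame"][y:y+130,x:x+130],None,fx=4,fy=4,interpolation=cv2.INTER_CUBIC))
```

```text
16.0 [0.41433815 0.24723708 0.09629426] [ 2.27520668 -2.04513977  1.0190659 ] 122.47180466779521 (array([0.41572512, 0.24762846]), np.float64(122.7))
```

View pics/side6.png

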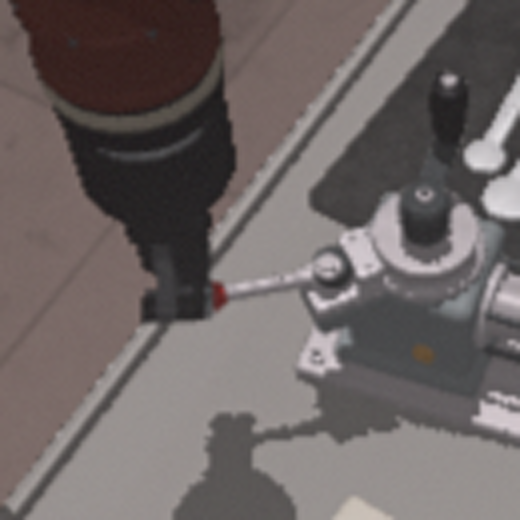

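The lever is following: its rod now runs from (325,270) to the red end by the fingers at (215,295), with about 3 N on the hand. I'll keep going.

{"op": "drive_tool", "data": {"targets": [[[0,0.0078,-0.002],6,0.0],[[0,0.0157,-0.0031],12,0.0],[[0,0.0237,-0.0034],18,0.0],[[0,0.0316,-0.0028],24,0.0],[[0,0.0395,-0.0015],30,0.0]]}}

```text
time: 16.6
tool_pos: [0.3915, 0.279, 0.096]
eef_rot: [-0.038, 1.571, 0.035]
wrist_force: [-1.9, -7.1, 3.8]
finger_gap: -0.0001
```

{"op": "drive_tool", "data": {"targets": [[[0,0.0078,-0.002],6,0.0],[[0,0.0078,-0.002],6,0.0]]}}

```text
time: 16.8
tool_pos: [0.3889, 0.2877, 0.0961]
eef_rot: [0.043, 1.571, -0.044]
wrist_force: [-4.2, -1.9, 3.3]
finger_gap: 0.0
```

Run:
```python
from h import *
from cell import ctrl
s=ctrl.state();print(s['time'],s['tool_pos'],s['wrist_force'],tooly(s), hand(-183.3,.0225))
for n,x,y in(("side",150,90),("top",190,185)):
    c=ctrl.read_camera(n); cv2.imwrite(f"pics/{n}7.png",cv2.resize(c["frame"][y:y+130,x:x+130],None,fx=4,fy=4,interpolation=cv2.INTER_CUBIC))
```

```text
16.8 [0.38891693 0.28770221 0.09606153] [-4.17384225 -1.93076444  3.32606849] 86.8382961057146 (array([0.39082586, 0.28773948]), np.float64(86.69999999999999))
```

View pics/side7.png

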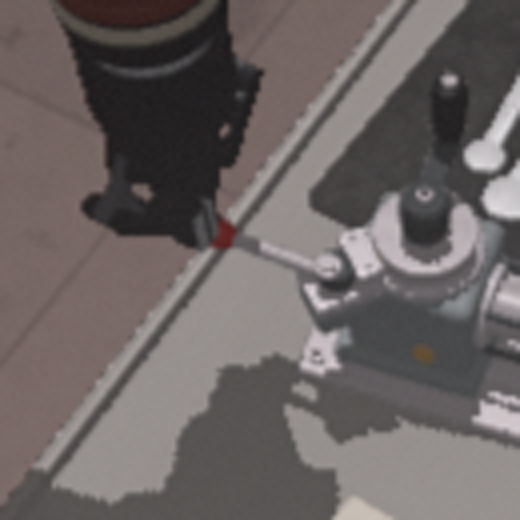

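{"op": "drive_tool", "data": {"targets": [[[0,0.0078,0.0005],6,0.0],[[0,0.0078,0.0005],6,0.0],[[0,0.0078,0.0005],6,0.0]]}}

```text
time: 17.2
tool_pos: [0.3897, 0.294, 0.0959]
eef_rot: [0.122, 1.569, -0.126]
wrist_force: [-7.2, -8.3, 7.2]
finger_gap: -0.0003
```

{"op": "drive_tool", "data": {"targets": [[[0,0.003,0.0005],0,0.0],[[0,0.003,0.0005],0,0.0],[[0,0.003,0.0005],0,0.0]]}}

```text
time: 17.5
tool_pos: [0.3898, 0.2946, 0.0957]
eef_rot: [0.119, 1.57, -0.131]
wrist_force: [-11.3, -19.6, 12.4]
finger_gap: 0.0001
```

Run:
```python
from h import *
from cell import ctrl
s=ctrl.state();print(s['time'],s['tool_pos'],s['wrist_force'],tooly(s))
for n,x,y in(("side",150,90),("top",170,165)):
    c=ctrl.read_camera(n); pickle.dump(c,open(n+"8.pkl","wb")); cv2.imwrite(f"pics/{n}8.png",cv2.resize(c["frame"][y:y+130,x:x+130],None,fx=4,fy=4,interpolation=cv2.INTER_CUBIC))
```

```text
17.5 [0.38976824 0.29460614 0.09570576] [-11.34917108 -19.58885938  12.35610672] 80.88950316646928
```

View pics/side8.png

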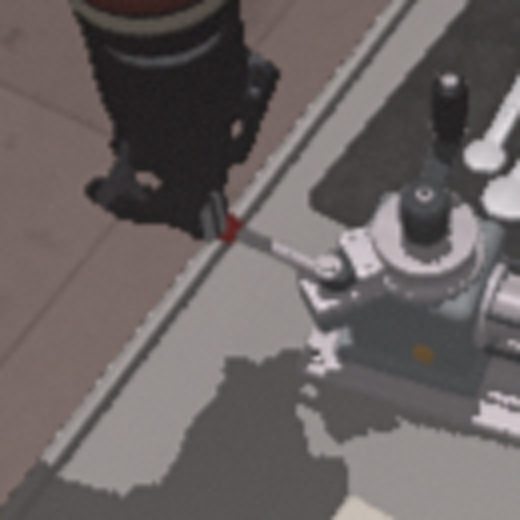

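The force jumped to about 20 N with almost no motion, so the lever is at its stop. I'll back off, lift clear and look.

{"op": "drive_tool", "data": {"targets": [[[0,-0.006,0],0,0.0],[[0,-0.02,0],0,0.0],[[0,-0.05,0],0,0.0],[[0,-0.05,0],0,0.0]]}}

```text
time: 18.0
tool_pos: [0.3832, 0.2468, 0.0957]
eef_rot: [0.125, 1.567, -0.126]
wrist_force: [1.0, 0.3, -0.8]
finger_gap: 0.0005
```

{"op": "drive_tool", "data": {"targets": [[[-0.04,0,0],0,0.0],[[-0.09,0,0],0,0.0],[[-0.14,0,0],0,0.0],[[-0.18,-0.03,0],0,0.0],[[-0.18,-0.08,0],0,0.0]]}}

```text
time: 18.5
tool_pos: [0.3724, 0.1706, 0.2815]
eef_rot: [0.124, 1.559, -0.12]
wrist_force: [0.9, -1.6, -0.5]
finger_gap: 0.0006
```

Run:
```python
from h import *
from cell import ctrl
s=ctrl.state();print(s['time'],s['tool_pos'],s['wrist_force'],tooly(s))
for n,x,y in(("side",150,90),("top",160,130)):
    c=ctrl.read_camera(n); pickle.dump(c,open(n+"9.pkl","wb")); cv2.imwrite(f"pics/{n}9.png",cv2.resize(c["frame"][y:y+135,x:x+180],None,fx=4,fy=4,interpolation=cv2.INTER_CUBIC))
    v,u=np.mgrid[0:384,0:512]; d=np.stack([u,v,np.ones_like(u)],-1)@np.linalg.inv(c["K"]).T*c["z_map"][...,None]
    Q=d@c["T"][:3,:3].T+c["T"][:3,3]; f=c["frame"].astype(int)
    m=(c["z_map"]>0)&(f[...,2]>f[...,1]+50)&(Q[...,2]>.09)&(Q[...,2]<.13)&(abs(Q[...,0]-.4)<.08)&(abs(Q[...,1]-.3)<.1)
    print(n,m.sum()); 
    if m.sum(): q=Q[m].mean(0); print(q, np.degrees(np.arctan2(*(q[:2]-P)[::-1])), np.linalg.norm(q[:2]-P))
```

```text
18.5 [0.37244991 0.17059828 0.28145263] [ 0.9269979  -1.63068057 -0.54482749] 81.11105129911707
side 69
[0.39235721 0.30283501 0.11606247] -177.50524648748956 0.07271170175697134
top 80
[0.39223817 0.30612697 0.11669372] 179.90002019790825 0.07276194065125265
```

View pics/side9.png

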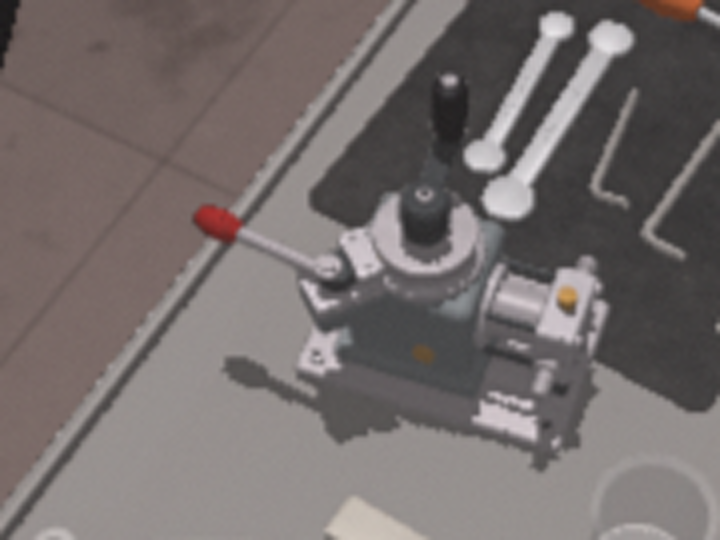

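View pics/top9.png

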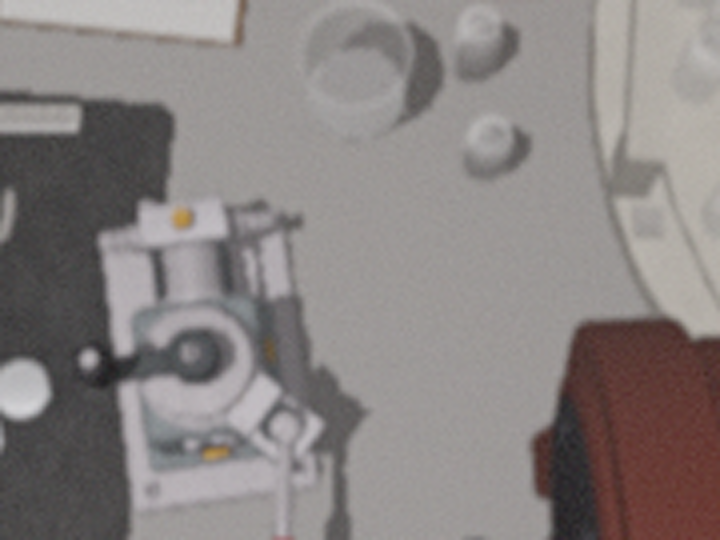

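Disagreement: the lever measures only about 57° (1.0 rad) from where it started, though home should be 69° from fully open. I'll compare the lever angle in the pictures taken during and after the push.

Run:
```python
from h import *
for n in("side8","side9","top8","top9"):
    c=pickle.load(open(n+".pkl","rb")); f=c["frame"].astype(int)
    best=[]
    # red pixels in lever's region
    u0,v0=proj(c,[.42,.29,.11]); v,u=np.mgrid[0:384,0:512]
    m=(f[...,2]>f[...,1]+50)&(np.hypot(u-u0,v-v0)<45)
    d=np.stack([u,v,np.ones_like(u)],-1)@np.linalg.inv(c["K"]).T@c["T"][:3,:3].T
    o=c["T"][:3,3]; Q=o+d*((.112-o[2])/d[...,2])[...,None]
    m&=np.hypot(Q[...,0]-P[0],Q[...,1]-P[1])<.1
    q=Q[m].mean(0); print(n,m.sum(),q, np.degrees(np.arctan2(*(q[:2]-P)[::-1])),np.linalg.norm(q[:2]-P))
    print({p:proj(c,[*(P+.05*np.array([np.cos(np.radians(p)),np.sin(np.radians(p))])),.11]).round(1).tolist() for p in(-175,-180,-185,-190)})
for n in("side8","side9"):
    c=pickle.load(open(n+".pkl","rb")); cv2.imwrite(f"pics/{n}b.png",cv2.resize(c["frame"][120:180,180:260],None,fx=8,fy=8,interpolation=cv2.INTER_CUBIC))
c=pickle.load(open("top9.pkl","rb")); cv2.imwrite(f"pics/top9b.png",cv2.resize(c["frame"][200:280,180:280],None,fx=7,fy=7,interpolation=cv2.INTER_CUBIC))
```

```text
side8 11 [0.39988878 0.3043961  0.112     ] -178.58890395379444 0.0651309764231034
{-175: [212.6, 151.0], -180: [213.5, 149.6], -185: [214.6, 148.3], -190: [215.9, 147.0]}
side9 69 [0.39034039 0.30500106 0.112     ] -179.23342994191097 0.07466628966616662
{-175: [212.6, 151.0], -180: [213.5, 149.6], -185: [214.6, 148.3], -190: [215.9, 147.0]}
top8 122 [0.41619782 0.30949002 0.112     ] 175.90953556213356 0.04892681160465628
{-175: [232.7, 260.1], -180: [230.7, 260.1], -185: [228.7, 260.0], -190: [226.7, 259.6]}
top9 81 [0.39228257 0.30639153 0.112     ] 179.69150677244153 0.07271848555055054
{-175: [232.7, 260.1], -180: [230.7, 260.1], -185: [228.7, 260.0], -190: [226.7, 259.6]}
```

View pics/side8b.png

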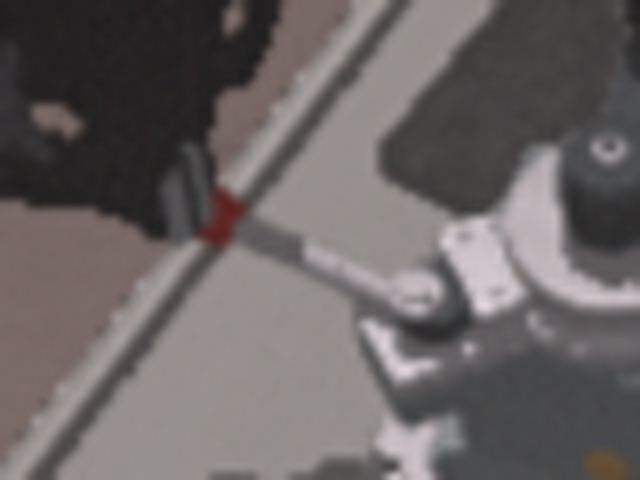

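View pics/side9b.png

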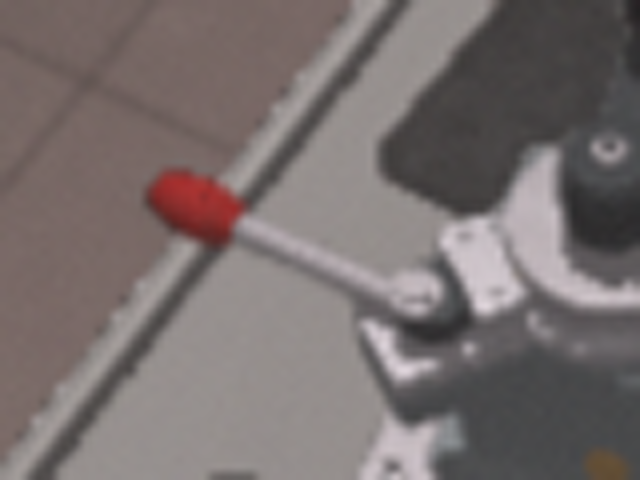

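View pics/top9b.png

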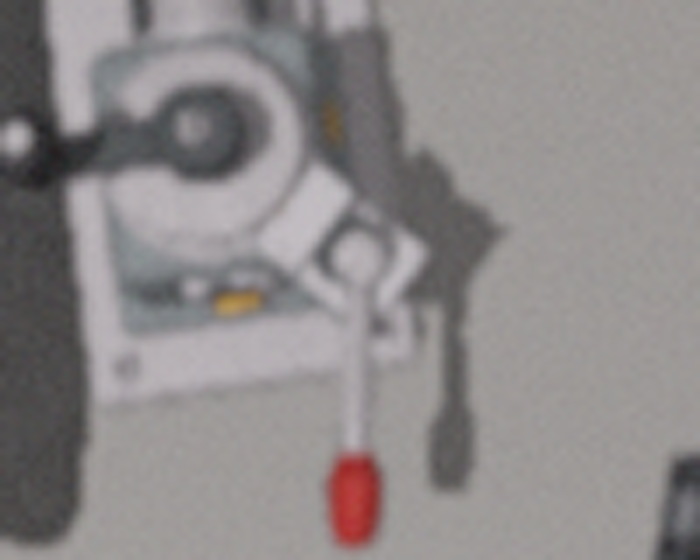

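The lever stands at about -180° world both during and after the push, so it did not spring back. Starting from fully open, that is only about 1.0 rad. I'll push again, squarely and a little harder, to find out whether this is really the stop.

Run:
```python
from h import *
from cell import ctrl
s=ctrl.state();print(s['time'],s['tool_pos'],tooly(s))
print(rel(s,[.391,.255,.28]).round(4),rel(s,[.391,.255,.1]).round(4))
```

```text
18.6 [0.37146663 0.16631204 0.27763445] 80.62220735867186
[-0.0023  0.0907  0.0048] [0.1777 0.0906 0.0042]
```

{"op": "drive_tool", "data": {"targets": [[[0,0.045,0.002],-5,0.0],[[0,0.085,0.005],-9,0.0],[[0.045,0.09,0.005],-9,0.0],[[0.09,0.09,0.005],-9,0.0],[[0.135,0.09,0.005],-9,0.0]]}}

```text
time: 19.1
tool_pos: [0.3899, 0.2588, 0.139]
eef_rot: [0.001, 1.57, -0.0]
wrist_force: [0.8, 0.2, -0.5]
finger_gap: 0.0001
```

{"op": "drive_tool", "data": {"targets": [[[0.025,0,0],0,0.0],[[0.042,0,0],0,0.0],[[0.042,0,0],0,0.0],[[0.042,0,0],0,0.0]]}}

```text
time: 19.5
tool_pos: [0.3899, 0.2581, 0.0992]
eef_rot: [0.003, 1.571, -0.002]
wrist_force: [-0.2, 0.4, 0.1]
finger_gap: 0.0001
```

{"op": "drive_tool", "data": {"targets": [[[0,0.012,0],0,0.0],[[0,0.024,0],0,0.0],[[0,0.03,0],0,0.0],[[0,0.03,0],0,0.0]]}}

```text
time: 19.9
tool_pos: [0.39, 0.289, 0.0993]
eef_rot: [0.003, 1.57, -0.002]
wrist_force: [0.1, 1.0, 1.1]
finger_gap: 0.0003
```

{"op": "drive_tool", "data": {"targets": [[[0,0.004,0],0,0.0],[[0,0.004,0],0,0.0],[[0,0.004,0],0,0.0]]}}

```text
time: 20.2
tool_pos: [0.39, 0.2917, 0.0989]
eef_rot: [0.004, 1.571, -0.004]
wrist_force: [1.5, -0.0, -0.3]
finger_gap: -0.0002
```

{"op": "drive_tool", "data": {"targets": [[[0,0.003,0],0,0.0],[[0,0.003,0],0,0.0],[[0,0.003,0],0,0.0]]}}

```text
time: 20.5
tool_pos: [0.39, 0.2948, 0.0989]
eef_rot: [0.004, 1.571, -0.004]
wrist_force: [0.1, 0.6, -1.1]
finger_gap: -0.0003
```

{"op": "drive_tool", "data": {"targets": [[[0,0.003,0],0,0.0],[[0,0.003,0],0,0.0],[[0,0.003,0],0,0.0]]}}

```text
time: 20.8
tool_pos: [0.39, 0.2979, 0.0989]
eef_rot: [0.004, 1.571, -0.004]
wrist_force: [0.6, 0.1, 0.6]
finger_gap: 0.0003
```

{"op": "drive_tool", "data": {"targets": [[[0,0.003,0],0,0.0],[[0,0.003,0],0,0.0],[[0,0.003,0],0,0.0]]}}

```text
time: 21.1
tool_pos: [0.39, 0.3009, 0.0989]
eef_rot: [0.004, 1.571, -0.004]
wrist_force: [0.5, 0.1, 0.4]
finger_gap: 0.0001
```

Run:
```python
from h import *
from cell import ctrl
s=ctrl.state();print(s['time'],s['tool_pos'],s['wrist_force'],tooly(s))
c=ctrl.read_camera("side"); pickle.dump(c,open("side10.pkl","wb")); cv2.imwrite(f"pics/side10b.png",cv2.resize(c["frame"][100:180,180:270],None,fx=7,fy=7,interpolation=cv2.INTER_CUBIC))
```

```text
21.1 [0.3899716  0.300875   0.09889213] [0.4973781  0.05019104 0.35827031] 89.73991736450364
```

View pics/side10b.png

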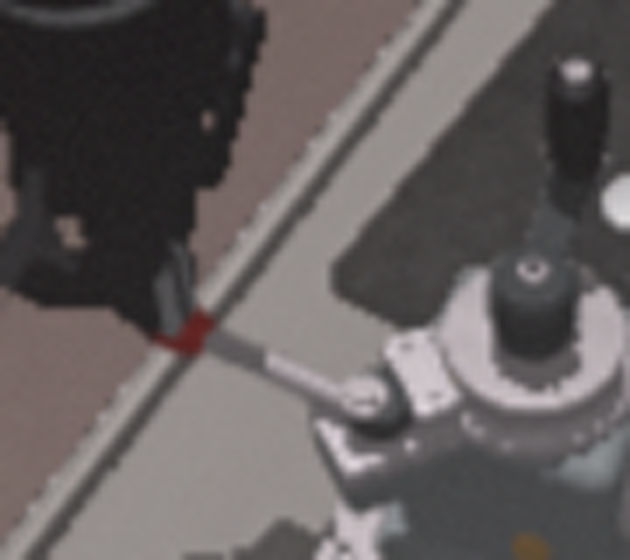

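Run:
```python
from h import *
c=pickle.load(open("side10.pkl","rb"))
f=lambda p:((proj(c,p)-[180,100]+.5)*7).round(0)
print("tcp",f([.39,.301,.099]),"tip+20mm",f([.39,.301,.119]),"red180",f([.392,.306,.11]),"red190",f([.393,.3187,.11]),"red170",f([.393,.2933,.11]),"pivot",f([*P,.11]))
v,u=np.mgrid[0:384,0:512]; d=np.stack([u,v,np.ones_like(u)],-1)@np.linalg.inv(c["K"]).T*c["z_map"][...,None]
Q=d@c["T"][:3,:3].T+c["T"][:3,3]
for (a,b) in((170,310),(180,270),(190,325),(175,342),(205,325),(165,325)):
    i,j=int(100+b/7),int(180+a/7); print((a,b),Q[i,j].round(4),c["frame"][i,j])
crop(0,'side10.pkl',190,130,230,160,16,'pics/side10d.png')
```

```text
tcp [169. 350.] tip+20mm [162. 314.] red180 [179. 322.] red190 [203. 295.] red170 [160. 351.] pivot [370. 415.]
(170, 310) [0.3987 0.2964 0.1323] [83 81 82]
(180, 270) [0.3998 0.3023 0.1484] [58 57 59]
(190, 325) [0.3993 0.3041 0.1155] [35 36 93]
(175, 342) [0.3975 0.2983 0.1136] [45 45 93]
(205, 325) [0.4041 0.3054 0.1173] [37 38 92]
(165, 325) [0.3966 0.2941 0.126 ] [69 68 69]
```

View pics/side10d.png

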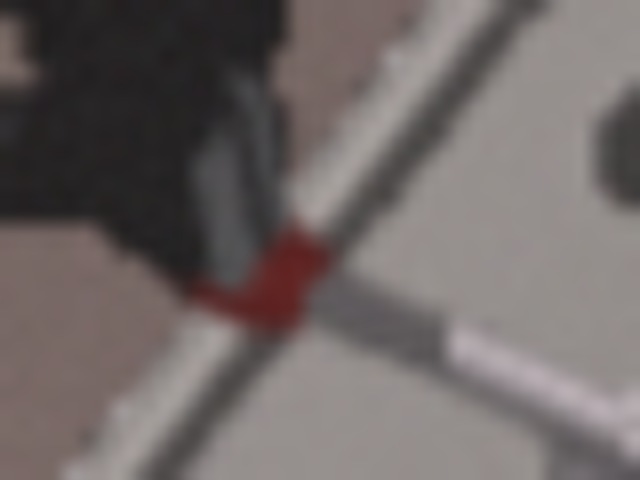

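The crop explains it: the fingertips are riding over the top of the red grip, with finger pixels at z≈0.126 and red visible beneath them. The real tips sit about 18 mm above the reported TCP, which also explains the 17.8 mm gap on the crank grip. So the lever isn't proven home. I'll back off, go lower and push again.

{"op": "drive_tool", "data": {"targets": [[[-0.01,-0.02,0],0,0.0],[[-0.01,-0.055,0],0,0.0],[[0.0,-0.055,0],0,0.0],[[0.02,-0.055,0],0,0.0],[[0.02,-0.055,0],0,0.0]]}}

```text
time: 21.65
tool_pos: [0.3882, 0.2454, 0.0765]
eef_rot: [0.004, 1.574, -0.005]
wrist_force: [-0.8, -0.3, -0.3]
finger_gap: -0.0001
```

Run:
```python
from h import *
from cell import ctrl
s=ctrl.state();print(s['time'],s['tool_pos'],s['wrist_force'],tooly(s))
c=ctrl.read_camera("side"); pickle.dump(c,open("side11.pkl","wb")); crop(0,"side11.pkl",170,100,270,190,6,"pics/side11.png")
```

```text
21.65 [0.38822248 0.24539899 0.07650532] [-0.78985265 -0.32662378 -0.32366443] 89.69864682231533
```

View pics/side11.png

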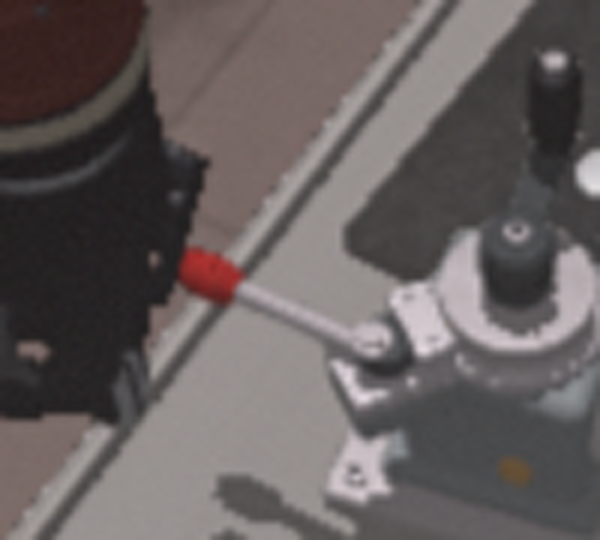

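The lever's red end is at (210,275) and the fingertips at (125,415), on its right side and now lower.

{"op": "drive_tool", "data": {"targets": [[[0,0.01,0.002],0,0.0],[[0,0.02,0.002],0,0.0],[[0,0.03,0.002],0,0.0],[[0,0.03,0.002],0,0.0]]}}

```text
time: 22.1
tool_pos: [0.3919, 0.2774, 0.0793]
eef_rot: [0.003, 1.57, -0.002]
wrist_force: [-0.1, -0.1, -0.8]
finger_gap: 0.0
```

{"op": "drive_tool", "data": {"targets": [[[0,0.004,0],0,0.0],[[0,0.004,0],0,0.0],[[0,0.004,0],0,0.0]]}}

```text
time: 22.4
tool_pos: [0.3919, 0.2798, 0.0789]
eef_rot: [0.004, 1.571, -0.004]
wrist_force: [-0.8, -0.5, -0.1]
finger_gap: -0.0001
```

{"op": "drive_tool", "data": {"targets": [[[0,0.004,0],0,0.0],[[0,0.004,0],0,0.0],[[0,0.004,0],0,0.0]]}}

```text
time: 22.7
tool_pos: [0.392, 0.2831, 0.0789]
eef_rot: [0.003, 1.571, -0.006]
wrist_force: [-0.8, -5.0, 2.4]
finger_gap: 0.0
```

Contact, at 5 N. I'll carry on in small steps.

{"op": "drive_tool", "data": {"targets": [[[0,0.003,0],0,0.0],[[0,0.003,0],0,0.0],[[0,0.003,0],0,0.0]]}}

```text
time: 23.0
tool_pos: [0.3919, 0.2835, 0.0788]
eef_rot: [-0.0, 1.571, -0.011]
wrist_force: [-1.9, -20.8, 5.1]
finger_gap: -0.0002
```

{"op": "drive_tool", "data": {"targets": [[[0,0.003,0],0,0.0],[[0,0.003,0],0,0.0],[[0,0.003,0],0,0.0]]}}

```text
time: 23.3
tool_pos: [0.3919, 0.2838, 0.0787]
eef_rot: [-0.004, 1.571, -0.017]
wrist_force: [-1.6, -35.9, 10.2]
finger_gap: 0.0001
```

36 N square on the red grip moved it only 0.3 mm, so this is the hard stop and the lever is home; it must have started about 0.2 rad from fully open. I'll back off and clear the arm.

{"op": "drive_tool", "data": {"targets": [[[0,-0.01,0],0,0.0],[[0,-0.025,0],0,0.0],[[0,-0.055,0],0,0.0],[[0,-0.055,0],0,0.0]]}}

```text
time: 23.7
tool_pos: [0.3918, 0.2331, 0.0789]
eef_rot: [0.005, 1.571, -0.005]
wrist_force: [-0.3, 0.6, -0.0]
finger_gap: -0.0004
```

{"op": "drive_tool", "data": {"targets": [[[-0.04,0,0],0,0.0],[[-0.09,0,0],0,0.0],[[-0.14,0,0],0,0.0],[[-0.18,-0.03,0],0,0.0],[[-0.18,-0.07,0],0,0.0]]}}

```text
time: 24.2
tool_pos: [0.3932, 0.1657, 0.2647]
eef_rot: [0.003, 1.562, 0.0]
wrist_force: [1.6, -0.9, -0.2]
finger_gap: -0.0002
```

{"op": "drive_tool", "data": {"targets": [[[0,0,0],0,0.0],[[0,0,0],0,0.0],[[0,0,0],0,0.0]]}}

```text
time: 24.5
tool_pos: [0.3912, 0.1656, 0.2585]
eef_rot: [0.004, 1.571, -0.003]
wrist_force: [0.9, 0.2, 0.1]
finger_gap: 0.0001
```

Run:
```python
from h import *
from cell import ctrl
s=ctrl.state();print(s['time'],s['tool_pos'],s['wrist_force'])
for n,x,y in(("side",150,90),("top",160,130)):
    c=ctrl.read_camera(n); pickle.dump(c,open(n+"12.pkl","wb")); cv2.imwrite(f"pics/{n}12.png",cv2.resize(c["frame"][y:y+150,x:x+180],None,fx=4,fy=4,interpolation=cv2.INTER_CUBIC))
    v,u=np.mgrid[0:384,0:512]; d=np.stack([u,v,np.ones_like(u)],-1)@np.linalg.inv(c["K"]).T*c["z_map"][...,None]
    Q=d@c["T"][:3,:3].T+c["T"][:3,3]; f=c["frame"].astype(int)
    m=(c["z_map"]>0)&(f[...,2]>f[...,1]+50)&(Q[...,2]>.09)&(Q[...,2]<.13)&(abs(Q[...,0]-.4)<.08)&(abs(Q[...,1]-.3)<.1)
    q=Q[m].mean(0); print(n,m.sum(),q, np.degrees(np.arctan2(*(q[:2]-P)[::-1])), np.linalg.norm(q[:2]-P))
```

```text
24.5 [0.39119851 0.16560657 0.25846136] [0.88885173 0.17148419 0.10776828]
side 69 [0.3922894  0.30290848 0.11592698] -177.56535616477913 0.07277629723402847
top 80 [0.39193918 0.30610318 0.11694558] 179.91908666791943 0.07306089222138826
```

View pics/side12.png

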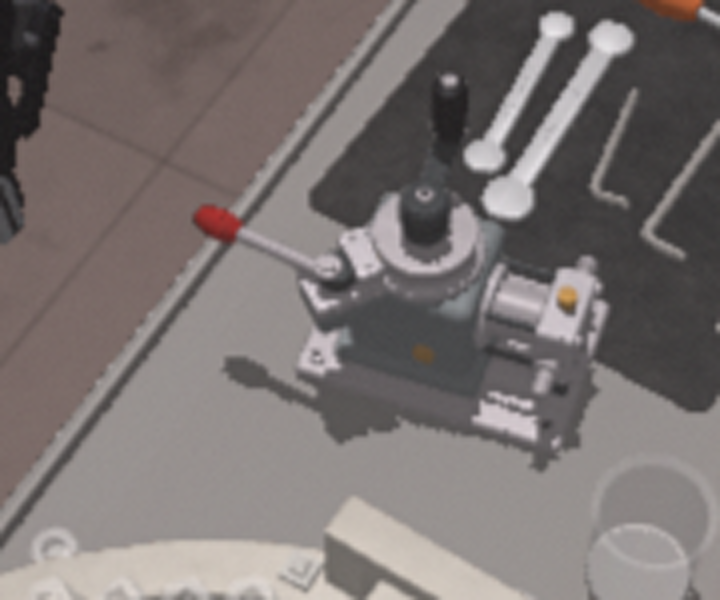

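View pics/top12.png

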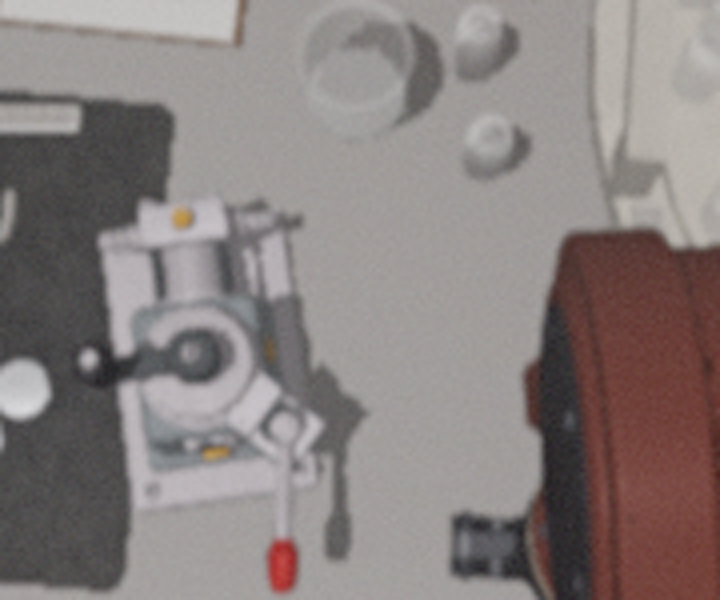

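The second push left the lever angle unchanged, the crank is still near 103°, and the beaker and all three vials are where they were. vial_b's ring in the side view is still at about pixel (163,226). Handing in.

Run:
```python
from cell import ctrl
print(ctrl.finish_job())
```

```text
the job is handed in; nothing more can be done
None
```

The crank is set two full turns open from its stop, the lock lever is home, and the job is handed in at about 25 s on the robot's clock. No verdict was reported.

- **Crank:** I wound it clockwise about 1.08 turns. Near the stop the force rose from about 2 N to 11 N over some 4 mm, and the unloaded stop angle was close to where the pump's geometry puts it. I then opened it two full turns and let go. After letting go, the cameras put the crank at 103–104° against about 99.5° for the stop, so roughly 4° over the two turns (30° allowed). It still looked the same after the lever was locked. I did not measure the brass stroke block itself.
- **Lock lever:** I pushed it with the closed fingers until it stopped. The first push was misleading: the fingertips sit about 18 mm above the reported tool position, so they rode up on the red grip. I went lower and pushed again squarely; 36 N moved the lever no further.
- **Lever travel:** The cameras show only about 1.0 rad of travel from where it stood, not 1.2. I take that to mean it started about 0.2 rad from fully open, but I could not confirm this separately. The two cameras differ by about 2.5° on its final angle.
- **Beaker and vials:** In the last pictures the beaker and vials a and c stood where they were, with vial b checked only in the side view. The arm was clear of everything, with wrist force near zero.

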